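# Bottom and back off a headlamp adjuster

### The arm

A 6-joint arm with a two-finger parallel gripper is mounted at the origin on the work surface. World frame = base frame: x ahead of the robot, y to its left, z up, the work surface at z = 0. Lengths are in mm, angles in degrees, forces in N, time in s.
With the tool pointing down it reaches from about 425 to 1125 mm from the base axis. Payload 14.9 kg.
Tool frame: the origin (TCP) lies between the finger pads; the fingertips stand 8 mm ahead of it and the grasp point (between the pads) lies 11 mm behind it; z points along the fingers, x is the direction in which the jaws open and shut, and the axes are right-handed (so a half turn about z gives the same grasp; the last joint's range is limited). The gripper opens to 91 mm and grips with 3 to 60 N. Pads are 32 mm wide; open, the fingers measure 118 mm over their backs; the gripper's body (76 mm by 178 mm) begins 60 mm behind the grasp point.
Start: joints at [75.098, 21.709, 99.362, -0, 58.929, -1.908], TCP at [157.409, 682.085, 221.932] pointing down, gripper open.
Joint ranges: [-158.91, 158.91], [-42.39, 125.64], [0.06, 152.35], [-60.88, 240.88], [17.5, 164.5], [-176.32, 176.32]. Speed limits (degrees/s): [108.29, 108.29, 136.94, 180, 180, 180].

### API

Orientations are given as a 3x3 rotation matrix whose columns are the frame's x, y, z axes.
In Python, from workcell import robot gives the robot as it stands.
- The arm moves only by the tool send_rows, never from a script. Its argument "commands" is a list of rows, each a list of 6 numbers: the shift along the tool's x, y, z each as a share of 10 cm, from -1 to 1, then the turn, a rotation vector about the tool's x, y, z each as a share of 60 degrees, from -1 to 1. In form: [[dx, dy, dz, rx, ry, rz], ...]. A call has exactly 8 rows; each row is the pose to reach, as a shift and turn from the pose measured when the call began, along the tool's axes at that moment; what a row does not reach only later rows make up. A row lasts 1/8 s, in which the tool goes at most 62.5 mm and 10.7 degrees, less where a joint would pass 70% of its speed; a pose out of reach is approached as far as the arm can. A call with a number of a shift or a turn outside -1 to 1 is refused whole. A call with a gripper value outside its range is refused whole. "jaw" is the finger opening in mm, from 0 to 91.2, set as the call begins (left out, the last holds). The fingers move at their own pace and stop on an object; the grip force is fixed at half the most. Time passes only in rows, so rows that repeat a pose let the fingers close, or fill a call up. It gives the time, the measured TCP pose, the force and the opening at its end, in the units of the state.
- robot.read_state(): the state, without advancing time (a new reading comes with each control period).
- robot.get_image(name): name is "scene" or "top" or "wrist"; returns the picture (420x560x3 uint8, blue, green, red); there is no depth.
- robot.camera_info(name): a dict with "intrinsics" (3x3 intrinsics, pixels), "D" ([k1, k2, p1, p2, k3] as OpenCV has them; the pictures are not rectified), "xyz" and "attitude" of the camera in the world; the wrist camera has in their place "hand_eye" (4x4, takes a point from camera to tool coordinates, whose origin is the TCP and whose axes are the tool frame's). Camera axes: x right, y down, z forward; pixel columns grow to the right and rows downward; lengths in mm; the calibration is good to about 2 mm. A picture is of the moment at which its call begins: read the wrist's pose just before it. camera_info takes no time and is no camera call.
- robot.hand_in(): hands the job in, once; it reports no verdict.
The state is a dict: "clock": time; "joint_positions": joint angles; "joint_vel": joint speeds; "joint_efforts": joint torques, N m; "position": TCP position; "orientation": TCP orientation; "force": force on the tool from outside, world axes, zero at the start; "ft_torque": the same for the moment, N m; "opening": finger opening in mm.
Only numpy, scipy, OpenCV 4.12 (cv2) and the standard library are available. Lean on these libraries where they do the work, as an engineer would, in place of code of your own. Each camera call takes 0.05 s, during which the arm holds its last target.

### The job

Set the aim adjuster on the headlamp in the grey cradle: turn its yellow wing knob clockwise until you feel the stud bottom, snug but not forced, then back it off a quarter turn from where it bottomed. Then swing the red-tipped lock lever fully over to its locked side and let go, without disturbing the other things on the shelf.

Things in the scene. Friction and masses are not known exactly. Their poses are not given: they have to be found in the camera images.
- cradle: Fixed grey steel plate 150 x 360 x 12 mm (x by y) with an aluminium headlamp. Origin on the shelf under the knob's axis; z up. In its frame: headlamp axis at y +105 mm (radius up to 64 mm, top at z 117 mm); the knob at x 0, y 0 above a flat ear (36 mm wide in x, top at z 80 mm) and a bush of radius 13 mm (top at z 86 mm); lock lever at x 0, y -125 mm.
- knob_grip (a point): Point to grip on the yellow wing knob, a bar 50 x 14 mm, 30 mm tall, on a stem of 6 mm radius. On its vertical turning axis, 110 mm above the shelf; the bar spans heights 92 to 122 mm. x along the bar to its black mark, y across its thickness, z up. Clockwise from above (yaw falls) screws in; anticlockwise backs off. It keeps its height. At the start 0.5 to 2.3 rad from bottoming; no mark shows where.
- knob: The same knob, origin on its axis 80 mm above the shelf, same axes. Drags 0.04 N m when free. Once bottomed the torque rises 3 N m per rad of further turning and springs back on release. Snug: 0.2 to 0.7 N m (0.07 to 0.23 rad past first touch), kept at least 0.2 s; above 0.75 N m (0.25 rad) is forced. The quarter turn counts from first touch, not from the sprung position.
- stud_tip (a point): Lower end of the brass stud (10 mm across) under the ear, driven by the knob at 1 mm per turn. z up. The gap to seat_top after backing off is only about a quarter of a millimetre, too small for these readings.
- seat_top (a point): Top of the red sprung seat (22 mm across) that the stud bottoms on, 45 mm above the shelf. z up. Yields a few hundredths of a millimetre under the bottomed stud.
- lock (a joint): Lock lever angle: 0 = open, leaning towards the cradle's -x side; 1.0 rad = locked, leaning to its +x side, at its stop. A steel rod 10 mm thick, 80 mm from pivot (34 mm above the shelf) to ball; it swings about the cradle's y axis, stays where left and needs about 1 N at the ball.
- lock_tip (a point): Centre of the red ball (26 mm across) on the lock lever's end; 104 mm above the shelf when open or locked, 114 mm when upright.
- charger: Bystander: blue plastic battery charger 75 x 120 x 50 mm, origin under its centre.
- canister: Bystander: green screw-top plastic canister, 84 mm across, 150 mm tall, origin under its centre.
- spray: Bystander: spray can, 60 mm across, 160 mm tall, origin under its centre.
- mug: Bystander: white mug, 80 mm across, 90 mm tall, origin under its centre.
- ratchet: Bystander: chrome ratchet about 200 mm long, 32 mm tall, lying flat beyond the cradle along its y, origin under its middle.
- driver: Bystander: orange-handled screwdriver about 200 mm long, 24 mm tall, lying on the robot's side of the cradle along its y, origin under its middle.
- bulb_box: Bystander: cardboard bulb box 45 x 60 x 50 mm beyond the cradle, origin under its centre.

How it is judged (in metres and radians):
On the way, in this order (a step that is already met when the one before it is completed fails the run):
1. the stud is bottomed snugly on its seat (distance of seat_top from where it was at the start of the episode above 1.066e-05 m), for 0.2 s.
2. the knob is backed off a quarter turn from the bottom (z of stud_tip in the frame of seat_top between 0.000191 and 0.0003088 m and distance of seat_top from where it was at the start of the episode below 4.77e-06 m), for 0.2 s.
3. the lock lever is swung over to locked (value of joint lock above 0.9 rad), for 0.2 s.
At the end, for the whole second after the job is handed in: The stud stands a quarter turn (69 to 111 degrees of knob, 0.19 to 0.31 mm) off the point where it bottoms, the seat is not pressed, the lock lever is over to its locked side (above 0.9 rad), and the robot touches nothing (all of step 2 and value of joint lock above 0.9 rad).
It fails at once if the adjuster is forced: the bottomed stud presses the seat with more than 0.75 N m on the knob (distance of seat_top from where it was at the start of the episode above 3.979e-05 m).
It fails at once if a bystander is pushed aside by more than 30 mm (distance of any of charger, canister, spray, mug, ratchet, driver, bulb_box from where it was at the start of the episode above 0.03 m).
It also fails if it takes over 72 s, if anything falls off the work surface, if the arm or the gripper's body presses on something with over 40 N, if the wrist force passes 120 N, or if a joint passes its speed limit or range.

## Working session

There is one attempt and no reset: what is moved stays moved. The work goes in short steps, Python scripts to look and compute and a tool call to move; the robot and the scene stay as the last step left them, time stands still between calls to the robot, and variables do not carry over. Pictures are saved under pics/ and viewed, and the job is handed in when it is done.

Besides the shell and the picture viewer there is one more tool, called after "Emit:" as name([rows], argument=value, ...), one row to a line, values as JSON. send_rows: Moves the arm, as the interface text tells. Shift numbers are shares of 10 cm and turn numbers shares of 60 degrees, none past 1 either way. Its arguments: {"type":"object","properties":{"commands":{"type":"array"},"jaw":{"type":"number"}},"required":["commands"]}

```bash
ls; mkdir -p pics; python3 - <<'E'
from workcell import robot
import cv2
s=robot.read_state();print(s)
for n in ("scene","top","wrist"):
    print(n,robot.camera_info(n))
    cv2.imwrite(f"pics/{n}0.png",robot.get_image(n))
E
```

```text
pics
{'clock': 0.0, 'joint_positions': array([ 7.50974083e+01,  2.17399016e+01,  9.93959784e+01,  2.55067745e-04,
        5.89281145e+01, -1.90956064e+00]), 'joint_vel': array([-0.10152828,  0.05375718, -0.00240785, -0.05472904, -0.08053781,
       -0.02670199]), 'joint_efforts': array([-4.75403867e-03, -7.63736916e+01, -4.34355819e+01,  6.49223523e-02,
        4.25382319e-02, -1.22320453e-04]), 'position': array([157.30549602, 681.69303622, 221.26813433]), 'orientation': array([[ 2.24834618e-01,  9.74396896e-01, -2.90929166e-04],
       [ 9.74396300e-01, -2.24834802e-01, -1.07836666e-03],
       [-1.11616812e-03, -4.10261476e-05, -9.99999376e-01]]), 'force': array([ 0.23251378, -0.01003461,  0.25605343]), 'ft_torque': array([-0.02241399,  0.0348531 , -0.00675442]), 'opening': 91.03720976905115}
scene {'intrinsics': array([[448.21623573,   0.        , 281.20569784],
       [  0.        , 448.21623573, 205.54488714],
       [  0.        ,   0.        ,   1.        ]]), 'D': array([-0.12406727,  0.        ,  0.        ,  0.        ,  0.        ]), 'xyz': array([1338.14185346, -369.4938
[... 551 characters left out ...]
      [-0.99741326, -0.06759675,  0.02444329],
       [-0.00803597, -0.23306113, -0.97242888]])}
wrist {'intrinsics': array([[356.41648058,   0.        , 281.40203904],
       [  0.        , 356.41648058, 202.74622707],
       [  0.        ,   0.        ,   1.        ]]), 'D': array([0.00118833, 0.        , 0.        , 0.        , 0.        ]), 'hand_eye': array([[ 9.99999723e-01, -3.26043676e-04, -6.68743923e-04,
         2.93706288e-01],
       [ 4.74468397e-04,  9.71830814e-01,  2.35679113e-01,
        -6.65786139e+01],
       [ 5.73064267e-04, -2.35679365e-01,  9.71830700e-01,
        -1.62981555e+02],
       [ 0.00000000e+00,  0.00000000e+00,  0.00000000e+00,
         1.00000000e+00]])}
```

View pics/top0.png

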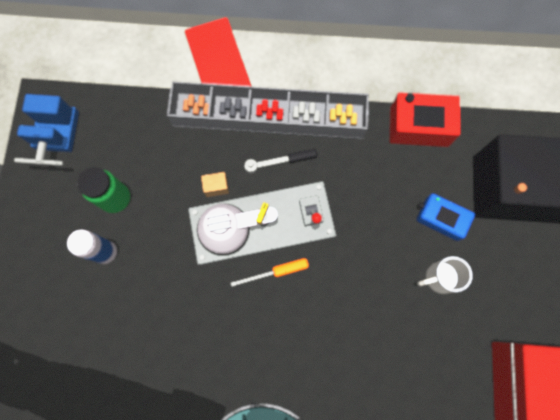

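View pics/scene0.png

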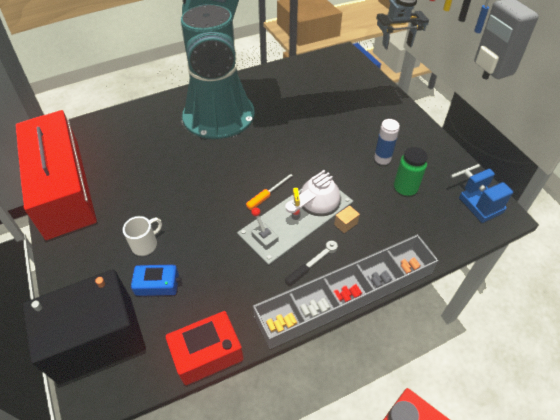

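View pics/wrist0.png

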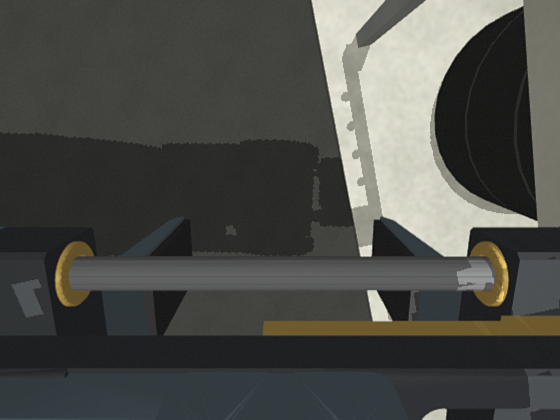

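The top view shows the yellow knob at about (263,213), the red ball at (316,217), the headlamp at (223,228) and the plate running from y+ (left) to y- (right). The wrist view doesn't show the cradle yet. Next I'll measure the knob and the ball.

```bash
cat > h.py <<'E'
import numpy as np, cv2
from workcell import robot
def pose(n):
    i=robot.camera_info(n)
    if n!="wrist": return i,np.array(i["attitude"]),np.array(i["xyz"])
    s=robot.read_state();H=np.array(i["hand_eye"]);R=np.array(s["orientation"]);p=np.array(s["position"])
    return i,R@H[:3,:3],p+R@H[:3,3]
def ray(P,px):
    i,R,c=P
    u=cv2.undistortPoints(np.array([[px]],float),i["intrinsics"],i["D"])[0,0]
    d=R@np.array([u[0],u[1],1]);return c,d/np.linalg.norm(d)
def onz(P,px,z):
    c,d=ray(P,px);return c+d*(z-c[2])/d[2]
def tri(*rs):
    A=sum(np.eye(3)-np.outer(d,d) for c,d in rs);b=sum((np.eye(3)-np.outer(d,d))@c for c,d in rs)
    return np.linalg.solve(A,b)
def mask(im,col):
    h=cv2.cvtColor(im,cv2.COLOR_BGR2HSV)
    if col=="y": return cv2.inRange(h,(22,120,90),(35,255,255))
    return cv2.inRange(h,(0,150,80),(6,255,255))|cv2.inRange(h,(174,150,80),(180,255,255))
def blobs(m,roi=None,mn=8):
    n,l,st,ce=cv2.connectedComponentsWithStats(m)
    return [(ce[i].round(1),st[i]) for i in range(1,n) if st[i][4]>=mn and (roi is None or (roi[0]<ce[i][0]<roi[2] and roi[1]<ce[i][1]<roi[3]))]
E
python3 - <<'E'
from h import *
for n,roi in (("top",(180,180,340,270)),("scene",(230,170,360,260))):
    im=cv2.imread(f"pics/{n}0.png")
    for c in "yr":
        for b in blobs(mask(im,c),roi): print(n,c,b)
    x0,y0,x1,y1=roi
    cv2.imwrite(f"pics/{n}0c.png",cv2.resize(im[y0:y1,x0:x1],None,fx=5,fy=5,interpolation=cv2.INTER_CUBIC)[:600,:800])
E
```

```text
top y (array([261.9, 212.5]), array([257, 203,  11,  21, 111], dtype=int32))
top y (array([290.2, 267.1]), array([275, 261,  32,  14, 202], dtype=int32))
top r (array([316. , 217.7]), array([312, 213,   9,  10,  73], dtype=int32))
scene y (array([295.9, 194.9]), array([293, 187,   6,  19,  89], dtype=int32))
scene y (array([257.7, 197.5]), array([248, 190,  20,  16,  89], dtype=int32))
scene r (array([255.2, 211.1]), array([251, 207,   9,   9,  60], dtype=int32))
```

View pics/top0c.png

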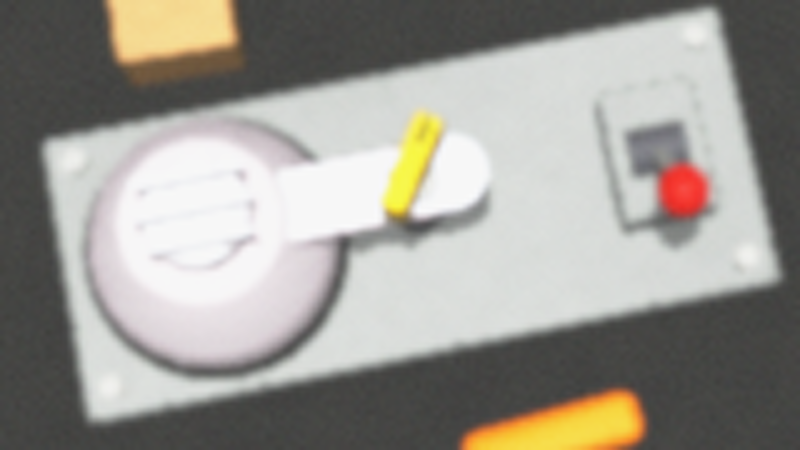

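View pics/scene0c.png

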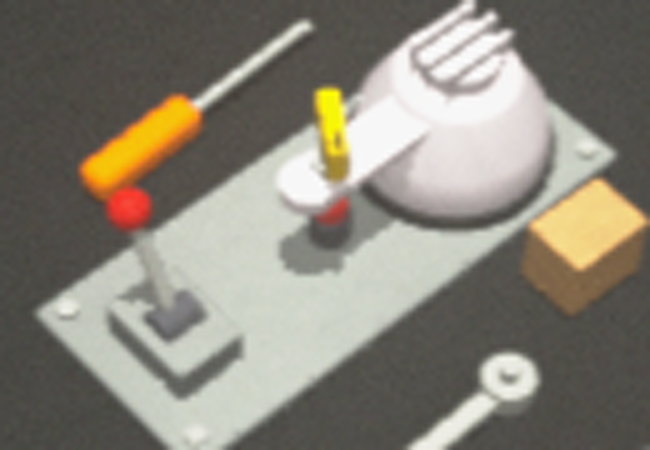

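Both crops agree. The black mark is on the bar end towards image-up in the top view (top crop (425,128)). The ball leans towards the robot, so it is open on the cradle's -x side. Plate screws in the top crop are at (73,160), (693,33), (748,257) and (110,385).

```bash
python3 - <<'E'
from h import *
T=pose("top");S=pose("scene")
cr=lambda p:(180+p[0]/5-.4,180+p[1]/5-.4)
Q=[onz(T,cr(p),12) for p in [(73,160),(693,33),(748,257),(110,385)]]
for q in Q: print("screw",q.round(1))
Q=np.array(Q)
print("yaw of y-axis", [np.degrees(np.arctan2(*(a-b)[1::-1])).round(2) for a,b in ((Q[0],Q[1]),(Q[3],Q[2]))], "centre",Q.mean(0).round(1), np.linalg.norm(Q[0]-Q[1]),np.linalg.norm(Q[0]-Q[3]))
print("screw scene",[onz(S,(230+x/5-.4,170+y/5-.4),12).round(1) for x,y in [(588,150),(67,310),(195,436)]])
print("ball tri",tri(ray(T,(316,217.7)),ray(S,(255.2,211.1))).round(1),"onz",onz(T,(316,217.7),104).round(1),onz(S,(255.2,211.1),104).round(1))
im=cv2.imread("pics/top0.png");m=mask(im,"y");m[:,:250]=0;m[:,272:]=0;m[230:]=0;m[:195]=0
c,sz,a=cv2.minAreaRect(cv2.findNonZero(m));print(c,sz,a)
print("knob top onz118",onz(T,c,118).round(1), "tri",tri(ray(T,c),ray(S,(295.9,194.9))).round(1))
b=cv2.boxPoints((c,sz,a));W=[onz(T,p,122)[:2] for p in b];print(np.round(W,1))
for i in range(4):
  d=W[i]-W[(i+1)%4];print(np.linalg.norm(d).round(1),np.degrees(np.arctan2(d[1],d[0])).round(1))
E
```

```text
screw [598.5 222.8  12. ]
screw [689.2 -94.4  12. ]
screw [ 571.8 -128.7   12. ]
screw [483.3 190.9  12. ]
yaw of y-axis [np.float64(105.95), np.float64(105.48)] centre [585.7  47.7  12. ] 330.002704674984 119.54156542533069
screw scene [array([598.9, 224.6,  12. ]), array([ 571.4, -127. ,   12. ]), array([687.1, -94.5,  12. ])]
ball tri [583.7 -87.6 105. ] onz [583.9 -87.7 104. ] [583.  -87.3 104. ]
(261.6551818847656, 212.862060546875) (5.570859909057617, 20.79787826538086) 21.801410675048828
knob top onz118 [583.5  41.8 118. ] tri [585.   42.5 112.4]
[[560.9  55. ]
 [608.7  40.6]
 [604.6  28. ]
 [556.8  42.5]]
49.9 163.2
13.3 71.6
49.9 -16.9
13.2 -108.1
```

The points are consistent:
- **Screws:** spacing is 330 x 120 and the cradle yaw is about 15.7°.
- **Ball:** z is 105, against 104 expected.
- **Bar:** 50 x 13 mm, mark yaw about -17°.
- **Knob:** the axis is near (585.5, 42.5). From the lever geometry I get (586.8, 43.2).

With tool x yaw near 73°, j6 is about -69°, so the whole clockwise turn fits in one grasp. I'll head over now.

Emit:
send_rows([
  [-0.11, 0.12, 0, 0, 0, 0],
  [-0.22, 0.23, 0, 0, 0, 0],
  [-0.33, 0.35, 0, 0, 0, 0],
  [-0.44, 0.47, 0, 0, 0, 0],
  [-0.55, 0.58, 0, 0, 0, 0],
  [-0.66, 0.7, 0, 0, 0, 0],
  [-0.77, 0.82, 0, 0, 0, 0],
  [-0.88, 0.94, 0, 0, 0, 0],
], jaw=40)

```text
clock: 1.15
position: [229.7, 574.0, 221.5]
orientation: [[0.225, 0.974, -0.0], [0.974, -0.225, -0.001], [-0.001, -0.0, -1.0]]
force: [0.2, -0.2, -0.0]
opening: 40.3
```

Emit:
send_rows([
  [-0.11, 0.12, 0, 0, 0, 0],
  [-0.22, 0.23, 0, 0, 0, 0],
  [-0.33, 0.35, 0, 0, 0, 0],
  [-0.44, 0.47, 0, 0, 0, 0],
  [-0.55, 0.58, 0, 0, 0, 0],
  [-0.66, 0.7, 0, 0, 0, 0],
  [-0.77, 0.82, 0, 0, 0, 0],
  [-0.88, 0.94, 0, 0, 0, 0],
])

```text
clock: 2.15
position: [302.2, 466.3, 221.6]
orientation: [[0.225, 0.974, -0.0], [0.974, -0.225, -0.001], [-0.001, 0.0, -1.0]]
force: [0.6, 1.0, -0.3]
opening: 40.2
```

Emit:
send_rows([
  [-0.11, 0.12, 0, 0, 0, 0],
  [-0.22, 0.23, 0, 0, 0, 0],
  [-0.33, 0.35, 0, 0, 0, 0],
  [-0.44, 0.47, 0, 0, 0, 0],
  [-0.55, 0.58, 0, 0, 0, 0],
  [-0.66, 0.7, 0, 0, 0, 0],
  [-0.77, 0.82, 0, 0, 0, 0],
  [-0.88, 0.94, 0, 0, 0, 0],
])

```text
clock: 3.15
position: [374.6, 358.5, 221.7]
orientation: [[0.225, 0.974, -0.0], [0.974, -0.225, -0.001], [-0.001, 0.0, -1.0]]
force: [-0.2, 0.3, 0.3]
opening: 39.9
```

Emit:
send_rows([
  [-0.11, 0.12, 0, 0, 0, 0],
  [-0.22, 0.23, 0, 0, 0, 0],
  [-0.33, 0.35, 0, 0, 0, 0],
  [-0.44, 0.47, 0, 0, 0, 0],
  [-0.55, 0.58, 0, 0, 0, 0],
  [-0.66, 0.7, 0, 0, 0, 0],
  [-0.77, 0.82, 0, 0, 0, 0],
  [-0.88, 0.94, 0, 0, 0, 0],
])

```text
clock: 4.15
position: [447.0, 250.7, 221.7]
orientation: [[0.225, 0.974, -0.0], [0.974, -0.225, -0.001], [-0.001, -0.0, -1.0]]
force: [0.1, -0.1, -0.3]
opening: 40.2
```

Emit:
send_rows([
  [-0.11, 0.12, 0, 0, 0, 0],
  [-0.22, 0.23, 0, 0, 0, 0],
  [-0.33, 0.35, 0, 0, 0, 0],
  [-0.44, 0.47, 0, 0, 0, 0],
  [-0.55, 0.58, 0, 0, 0, 0],
  [-0.66, 0.7, 0, 0, 0, 0],
  [-0.77, 0.82, 0, 0, 0, 0],
  [-0.88, 0.94, 0, 0, 0, 0],
])

```text
clock: 5.15
position: [519.5, 142.9, 221.8]
orientation: [[0.225, 0.974, -0.0], [0.974, -0.225, -0.001], [-0.001, 0.0, -1.0]]
force: [0.3, 1.1, -0.7]
opening: 39.9
```

Emit:
send_rows([
  [-0.14, 0.15, 0, 0, 0, 0.01],
  [-0.28, 0.29, 0, 0, 0, 0.02],
  [-0.42, 0.43, 0, 0, 0, 0.03],
  [-0.56, 0.58, 0, 0, 0, 0.04],
  [-0.7, 0.73, 0, 0, 0, 0.06],
  [-0.83, 0.87, 0, 0, 0, 0.067],
  [-0.83, 0.87, 0, 0, 0, 0.067],
  [-0.83, 0.87, 0, 0, 0, 0.067],
])

```text
clock: 6.15
position: [585.4, 42.5, 221.7]
orientation: [[0.293, 0.956, -0.0], [0.956, -0.293, -0.001], [-0.001, -0.0, -1.0]]
force: [0.1, 0.7, -0.2]
opening: 40.3
```

```bash
python3 - <<'E'
from h import *
P=pose("wrist");s=robot.read_state();print(s["position"],s["orientation"][:,0],s["ft_torque"],s["joint_positions"])
im=robot.get_image("wrist");cv2.imwrite("pics/w1.png",im)
for c in "yr":
  for b in blobs(mask(im,c),None,60): print(c,b,onz(P,b[0],122 if c=="y" else 104).round(1))
m=mask(im,"y");n,l,st,ce=cv2.connectedComponentsWithStats(m)
i=1+np.argmax(st[1:,4]);r=cv2.minAreaRect(cv2.findNonZero((l==i).astype(np.uint8)));print(r)
print(np.round([onz(P,p,122)[:2] for p in cv2.boxPoints(r)],1))
E
```

```text
[585.35496835  42.54301822 221.74493583] [ 2.92699266e-01  9.56204266e-01 -7.35704519e-04] [-0.01001728  0.01487306 -0.00827519] [ 1.89705746e+00  1.16699398e+01  1.12689572e+02 -4.19871989e-02
  5.56693436e+01 -7.10596173e+01]
y (array([153.3, 109. ]), array([136,  92,  35,  34, 514], dtype=int32)) [490.  -23.8 122. ]
y (array([278.9, 201.5]), array([ 270,  169,   19,   68, 1113], dtype=int32)) [581.1  41.9 122. ]
y (array([386.5, 281.8]), array([383, 258,   7,  46, 130], dtype=int32)) [669.5 104.8 122. ]
y (array([176.2, 282.4]), array([174, 260,   6,  43, 119], dtype=int32)) [620.7 -56.6 122. ]
((278.8204345703125, 202.52931213378906), (17.738689422607422, 67.17145538330078), 2.0454084873199463)
[[604.9  26.3]
 [555.5  43.7]
 [559.8  56.2]
 [609.4  39.3]]
```

View pics/w1.png

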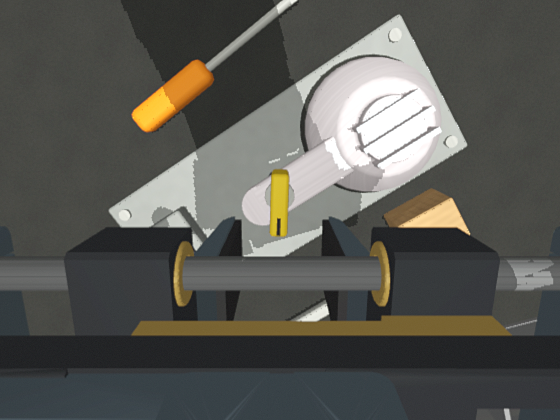

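The wrist view shows the bar at (279,202), upright between the open jaws, with its mark at the lower (+x) end. Three measurements put the axis near (584.5, 42), with yaw about -18°. I'll descend in two stages.

Emit:
send_rows([
  [-0.01, -0.01, 0.1, 0, 0, 0.017],
  [-0.01, -0.01, 0.2, 0, 0, 0.017],
  [-0.01, -0.01, 0.35, 0, 0, 0.017],
  [-0.01, -0.01, 0.5, 0, 0, 0.017],
  [-0.01, -0.01, 0.6, 0, 0, 0.017],
  [-0.01, -0.01, 0.7, 0, 0, 0.017],
  [-0.01, -0.01, 0.8, 0, 0, 0.017],
  [-0.01, -0.01, 0.8, 0, 0, 0.017],
])

```text
clock: 7.2
position: [583.6, 42.0, 141.0]
orientation: [[0.309, 0.951, -0.002], [0.951, -0.309, -0.001], [-0.001, -0.001, -1.0]]
force: [0.6, 0.8, -0.1]
opening: 40.0
```

```bash
python3 - <<'E'
from h import *
P=pose("wrist");s=robot.read_state();print(s["position"],s["orientation"][:,0])
im=robot.get_image("wrist");cv2.imwrite("pics/w2.png",im)
m=mask(im,"y");m[:, :200]=0;m[:,350:]=0;n,l,st,ce=cv2.connectedComponentsWithStats(m)
i=1+np.argmax(st[1:,4]);r=cv2.minAreaRect(cv2.findNonZero((l==i).astype(np.uint8)));print(r)
print(np.round([onz(P,p,122)[:2] for p in cv2.boxPoints(r)],1), np.mean([onz(P,p,122)[:2] for p in cv2.boxPoints(r)],0))
E
```

```text
[583.61890481  42.0047077  141.03365488] [ 0.30934656  0.95094875 -0.00108461]
((280.5, 223.0), (66.0, 25.0), 90.0)
[[553.6  44.5]
 [557.7  56.9]
 [592.6  45.8]
 [588.4  32.8]] [573.07899885  45.00543688]
```

View pics/w2.png

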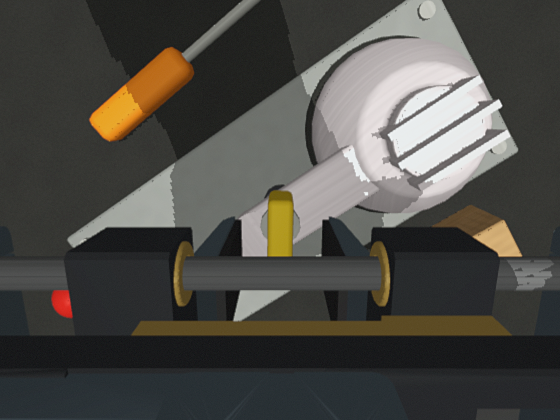

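The bar is centred at column 280 between the jaws (columns 240 and 322) and squared up. I'll go down the remaining 42 mm and then close.

Emit:
send_rows([
  [0, 0.01, 0.07, 0, 0, 0],
  [0, 0.01, 0.14, 0, 0, 0],
  [0, 0.01, 0.21, 0, 0, 0],
  [0, 0.01, 0.28, 0, 0, 0],
  [0, 0.01, 0.35, 0, 0, 0],
  [0, 0.01, 0.42, 0, 0, 0],
  [0, 0.01, 0.42, 0, 0, 0],
  [0, 0.01, 0.42, 0, 0, 0],
])

```text
clock: 8.25
position: [584.9, 41.7, 99.7]
orientation: [[0.309, 0.951, -0.001], [0.951, -0.309, -0.001], [-0.001, -0.0, -1.0]]
force: [0.9, -0.0, -0.1]
opening: 40.1
```

Emit:
send_rows([
  [0, 0, 0, 0, 0, 0],
  [0, 0, 0, 0, 0, 0],
  [0, 0, 0, 0, 0, 0],
  [0, 0, 0, 0, 0, 0],
  [0, 0, 0, 0, 0, 0],
  [0, 0, 0, 0, 0, 0],
  [0, 0, 0, 0, 0, 0],
  [0, 0, 0, 0, 0, 0],
], jaw=8)

```text
clock: 9.25
position: [584.8, 40.9, 99.9]
orientation: [[0.309, 0.951, -0.001], [0.951, -0.309, -0.002], [-0.002, -0.0, -1.0]]
force: [-2.4, -9.7, 3.9]
opening: 13.8
```

```bash
cat > st.py <<'E'
from h import *
s=robot.read_state();R=s["orientation"]
print(s["clock"],"p",s["position"].round(2),"yaw",np.degrees(np.arctan2(R[1,0],R[0,0])).round(2),"z",R[:,2].round(4),"F",s["force"].round(2),"M",s["ft_torque"].round(3),"op",round(s["opening"],2),"j6",s["joint_positions"][5].round(1), "e6",s["joint_efforts"][5].round(3))
E
python3 st.py; python3 st.py
```

```text
9.25 p [584.82  40.87  99.9 ] yaw 72.01 z [-0.001  -0.0019 -1.    ] F [-2.38 -9.7   3.87] M [-1.775  0.391 -0.09 ] op 13.83 j6 -70.1 e6 -0.012
9.25 p [584.82  40.87  99.9 ] yaw 72.01 z [-0.001  -0.0019 -1.    ] F [-2.38 -9.7   3.87] M [-1.775  0.391 -0.09 ] op 13.83 j6 -70.1 e6 -0.012
```

The knob is gripped: the opening is 13.8 mm against a 14 mm bar. I'll turn it 24° clockwise first, which is below the 28.6° minimum.

Emit:
send_rows([
  [0, 0, 0, 0, 0, 0.06],
  [0, 0, 0, 0, 0, 0.12],
  [0, 0, 0, 0, 0, 0.19],
  [0, 0, 0, 0, 0, 0.26],
  [0, 0, 0, 0, 0, 0.33],
  [0, 0, 0, 0, 0, 0.4],
  [0, 0, 0, 0, 0, 0.4],
  [0, 0, 0, 0, 0, 0.4],
])

```text
clock: 10.25
position: [584.8, 40.8, 99.9]
orientation: [[0.668, 0.744, -0.001], [0.744, -0.668, -0.002], [-0.002, 0.001, -1.0]]
force: [0.8, -0.1, -0.2]
opening: 13.7
```

```bash
python3 st.py
```

```text
10.25 p [584.85  40.84  99.92] yaw 48.1 z [-0.001  -0.0019 -1.    ] F [ 0.75 -0.12 -0.16] M [-0.046 -0.09  -0.002] op 13.72 j6 -46.2 e6 0.057
```

Emit:
send_rows([
  [0, 0, 0, 0, 0, 0.02],
  [0, 0, 0, 0, 0, 0.04],
  [0, 0, 0, 0, 0, 0.06],
  [0, 0, 0, 0, 0, 0.08],
  [0, 0, 0, 0, 0, 0.1],
  [0, 0, 0, 0, 0, 0.12],
  [0, 0, 0, 0, 0, 0.12],
  [0, 0, 0, 0, 0, 0.12],
])

```text
clock: 11.25
position: [584.9, 40.8, 99.9]
orientation: [[0.756, 0.655, -0.001], [0.655, -0.756, -0.002], [-0.002, 0.001, -1.0]]
force: [1.0, 0.4, -0.8]
opening: 14.1
```

```bash
python3 st.py
```

```text
11.25 p [584.86  40.84  99.92] yaw 40.91 z [-0.001  -0.0019 -1.    ] F [ 1.03  0.42 -0.82] M [ 0.144 -0.226  0.029] op 14.13 j6 -39.0 e6 0.053
```

Emit:
send_rows([
  [0, 0, 0, 0, 0, 0.02],
  [0, 0, 0, 0, 0, 0.04],
  [0, 0, 0, 0, 0, 0.06],
  [0, 0, 0, 0, 0, 0.08],
  [0, 0, 0, 0, 0, 0.1],
  [0, 0, 0, 0, 0, 0.1],
  [0, 0, 0, 0, 0, 0.1],
  [0, 0, 0, 0, 0, 0.1],
])

```text
clock: 12.25
position: [584.9, 40.9, 100.0]
orientation: [[0.82, 0.572, -0.001], [0.572, -0.82, -0.002], [-0.002, 0.001, -1.0]]
force: [1.9, 1.6, -1.8]
opening: 13.8
```

```bash
python3 st.py
```

```text
12.25 p [584.93  40.89  99.97] yaw 34.91 z [-8.0e-04 -1.8e-03 -1.0e+00] F [ 1.85  1.6  -1.75] M [ 0.194 -0.38   0.029] op 13.78 j6 -33.0 e6 0.029
```

Emit:
send_rows([
  [0, 0, 0, 0, 0, 0.02],
  [0, 0, 0, 0, 0, 0.04],
  [0, 0, 0, 0, 0, 0.06],
  [0, 0, 0, 0, 0, 0.08],
  [0, 0, 0, 0, 0, 0.1],
  [0, 0, 0, 0, 0, 0.12],
  [0, 0, 0, 0, 0, 0.12],
  [0, 0, 0, 0, 0, 0.12],
])

```text
clock: 13.25
position: [585.0, 40.9, 100.0]
orientation: [[0.885, 0.465, -0.001], [0.465, -0.885, -0.002], [-0.001, 0.001, -1.0]]
force: [2.0, 1.7, -1.9]
opening: 14.0
```

```bash
python3 st.py
```

```text
13.25 p [584.99  40.88  99.96] yaw 27.73 z [-7.0e-04 -1.8e-03 -1.0e+00] F [ 2.03  1.74 -1.91] M [ 0.335 -0.533  0.094] op 13.96 j6 -25.9 e6 0.054
```

Emit:
send_rows([
  [0, 0, 0, 0, 0, 0.02],
  [0, 0, 0, 0, 0, 0.04],
  [0, 0, 0, 0, 0, 0.06],
  [0, 0, 0, 0, 0, 0.08],
  [0, 0, 0, 0, 0, 0.08],
  [0, 0, 0, 0, 0, 0.08],
  [0, 0, 0, 0, 0, 0.08],
  [0, 0, 0, 0, 0, 0.08],
])

```text
clock: 14.25
position: [585.0, 40.9, 100.0]
orientation: [[0.921, 0.39, -0.001], [0.39, -0.921, -0.002], [-0.001, 0.001, -1.0]]
force: [2.9, 2.0, -2.3]
opening: 14.1
```

```bash
python3 st.py
```

```text
14.25 p [585.01  40.89  99.97] yaw 22.93 z [-6.0e-04 -1.8e-03 -1.0e+00] F [ 2.95  1.95 -2.35] M [ 0.373 -0.644 -0.039] op 14.12 j6 -21.1 e6 0.023
```

Not bottomed yet, and the torque noise is about ±0.06.

Emit:
send_rows([
  [0, 0, 0, 0, 0, 0.02],
  [0, 0, 0, 0, 0, 0.04],
  [0, 0, 0, 0, 0, 0.06],
  [0, 0, 0, 0, 0, 0.08],
  [0, 0, 0, 0, 0, 0.1],
  [0, 0, 0, 0, 0, 0.12],
  [0, 0, 0, 0, 0, 0.12],
  [0, 0, 0, 0, 0, 0.12],
])

```text
clock: 15.25
position: [585.0, 40.9, 100.0]
orientation: [[0.963, 0.271, -0.001], [0.271, -0.963, -0.002], [-0.001, 0.002, -1.0]]
force: [4.3, 2.1, -3.2]
opening: 13.9
```

```bash
python3 st.py
```

```text
15.25 p [585.04  40.91  99.96] yaw 15.74 z [-6.0e-04 -1.8e-03 -1.0e+00] F [ 4.3   2.08 -3.22] M [ 0.366 -0.853  0.017] op 13.93 j6 -13.9 e6 0.054
```

Emit:
send_rows([
  [0, 0, 0, 0, 0, 0.02],
  [0, 0, 0, 0, 0, 0.04],
  [0, 0, 0, 0, 0, 0.06],
  [0, 0, 0, 0, 0, 0.08],
  [0, 0, 0, 0, 0, 0.1],
  [0, 0, 0, 0, 0, 0.12],
  [0, 0, 0, 0, 0, 0.12],
  [0, 0, 0, 0, 0, 0.12],
])

```text
clock: 16.25
position: [585.1, 40.9, 100.0]
orientation: [[0.989, 0.149, -0.0], [0.149, -0.989, -0.002], [-0.001, 0.002, -1.0]]
force: [4.3, 0.8, -4.2]
opening: 14.0
```

```bash
python3 st.py
```

```text
16.25 p [585.12  40.89 100.02] yaw 8.55 z [-4.0e-04 -1.8e-03 -1.0e+00] F [ 4.27  0.76 -4.2 ] M [ 0.352 -0.952 -0.001] op 14.02 j6 -6.7 e6 0.049
```

Emit:
send_rows([
  [0, 0, 0.002, 0, 0, 0.02],
  [0, 0, 0.002, 0, 0, 0.04],
  [0, 0, 0.002, 0, 0, 0.06],
  [0, 0, 0.002, 0, 0, 0.08],
  [0, 0, 0.002, 0, 0, 0.1],
  [0, 0, 0.002, 0, 0, 0.12],
  [0, 0, 0.002, 0, 0, 0.12],
  [0, 0, 0.002, 0, 0, 0.12],
])

```text
clock: 17.25
position: [585.2, 40.9, 99.9]
orientation: [[1.0, 0.024, -0.0], [0.024, -1.0, -0.002], [-0.0, 0.002, -1.0]]
force: [1.7, 2.1, 3.9]
opening: 13.6
```

```bash
python3 st.py
```

```text
17.25 p [585.17  40.91  99.88] yaw 1.36 z [-3.0e-04 -1.8e-03 -1.0e+00] F [1.71 2.11 3.92] M [ 0.281 -0.398  0.058] op 13.59 j6 0.5 e6 0.053
```

Emit:
send_rows([
  [0, 0, 0, 0, 0, 0.02],
  [0, 0, 0, 0, 0, 0.04],
  [0, 0, 0, 0, 0, 0.06],
  [0, 0, 0, 0, 0, 0.08],
  [0, 0, 0, 0, 0, 0.1],
  [0, 0, 0, 0, 0, 0.12],
  [0, 0, 0, 0, 0, 0.12],
  [0, 0, 0, 0, 0, 0.12],
])

```text
clock: 18.25
position: [585.3, 40.9, 99.9]
orientation: [[0.995, -0.102, -0.0], [-0.102, -0.995, -0.002], [0.0, 0.002, -1.0]]
force: [2.3, 0.8, 2.9]
opening: 13.9
```

```bash
python3 st.py
```

```text
18.25 p [585.26  40.89  99.92] yaw -5.83 z [-1.0e-04 -1.8e-03 -1.0e+00] F [2.34 0.76 2.87] M [ 0.291 -0.582  0.077] op 13.9 j6 7.7 e6 0.054
```

Emit:
send_rows([
  [0, 0, 0, 0, 0, 0.02],
  [0, 0, 0, 0, 0, 0.04],
  [0, 0, 0, 0, 0, 0.06],
  [0, 0, 0, 0, 0, 0.08],
  [0, 0, 0, 0, 0, 0.1],
  [0, 0, 0, 0, 0, 0.12],
  [0, 0, 0, 0, 0, 0.12],
  [0, 0, 0, 0, 0, 0.12],
])

```text
clock: 19.25
position: [585.3, 40.9, 99.9]
orientation: [[0.974, -0.225, -0.0], [-0.225, -0.974, -0.002], [0.0, 0.002, -1.0]]
force: [4.1, 1.0, 2.2]
opening: 14.4
```

```bash
python3 st.py
```

```text
19.25 p [585.28  40.87  99.92] yaw -13.02 z [-1.0e-04 -1.8e-03 -1.0e+00] F [4.08 0.99 2.19] M [ 0.211 -0.69   0.1  ] op 14.35 j6 14.9 e6 0.054
```

Emit:
send_rows([
  [0, 0, 0, 0, 0, 0.02],
  [0, 0, 0, 0, 0, 0.04],
  [0, 0, 0, 0, 0, 0.06],
  [0, 0, 0, 0, 0, 0.08],
  [0, 0, 0, 0, 0, 0.1],
  [0, 0, 0, 0, 0, 0.12],
  [0, 0, 0, 0, 0, 0.12],
  [0, 0, 0, 0, 0, 0.12],
])

```text
clock: 20.25
position: [585.3, 40.9, 99.9]
orientation: [[0.938, -0.345, 0.0], [-0.345, -0.938, -0.002], [0.001, 0.002, -1.0]]
force: [3.4, 0.1, 1.5]
opening: 13.8
```

```bash
python3 st.py
```

```text
20.25 p [585.31  40.91  99.94] yaw -20.21 z [ 0.     -0.0018 -1.    ] F [3.35 0.12 1.49] M [ 0.094 -0.893  0.053] op 13.76 j6 22.1 e6 0.054
```

Emit:
send_rows([
  [0, 0, 0, 0, 0, 0.02],
  [0, 0, 0, 0, 0, 0.04],
  [0, 0, 0, 0, 0, 0.06],
  [0, 0, 0, 0, 0, 0.08],
  [0, 0, 0, 0, 0, 0.1],
  [0, 0, 0, 0, 0, 0.12],
  [0, 0, 0, 0, 0, 0.12],
  [0, 0, 0, 0, 0, 0.12],
])

```text
clock: 21.25
position: [585.3, 40.9, 99.9]
orientation: [[0.887, -0.461, 0.0], [-0.461, -0.887, -0.002], [0.001, 0.002, -1.0]]
force: [4.8, -0.3, 1.1]
opening: 13.7
```

```bash
python3 st.py
```

```text
21.25 p [585.35  40.86  99.93] yaw -27.45 z [ 1.0e-04 -1.8e-03 -1.0e+00] F [ 4.81 -0.26  1.09] M [-0.015 -0.923  0.058] op 13.72 j6 29.3 e6 0.043
```

Emit:
send_rows([
  [0, 0, 0, 0, 0, 0.02],
  [0, 0, 0, 0, 0, 0.04],
  [0, 0, 0, 0, 0, 0.06],
  [0, 0, 0, 0, 0, 0.08],
  [0, 0, 0, 0, 0, 0.1],
  [0, 0, 0, 0, 0, 0.12],
  [0, 0, 0, 0, 0, 0.12],
  [0, 0, 0, 0, 0, 0.12],
])

```text
clock: 22.25
position: [585.4, 40.8, 99.9]
orientation: [[0.822, -0.569, 0.0], [-0.569, -0.822, -0.002], [0.001, 0.001, -1.0]]
force: [5.4, -0.7, 1.2]
opening: 14.3
```

```bash
python3 st.py
```

```text
22.25 p [585.4   40.82  99.94] yaw -34.7 z [ 2.0e-04 -1.9e-03 -1.0e+00] F [ 5.36 -0.65  1.24] M [ 0.038 -0.992  0.013] op 14.32 j6 36.6 e6 0.043
```

Emit:
send_rows([
  [0, 0, 0, 0, 0, 0.02],
  [0, 0, 0, 0, 0, 0.04],
  [0, 0, 0, 0, 0, 0.06],
  [0, 0, 0, 0, 0, 0.08],
  [0, 0, 0, 0, 0, 0.1],
  [0, 0, 0, 0, 0, 0.12],
  [0, 0, 0, 0, 0, 0.12],
  [0, 0, 0, 0, 0, 0.12],
])

```text
clock: 23.25
position: [585.4, 40.8, 99.9]
orientation: [[0.744, -0.669, 0.0], [-0.669, -0.744, -0.002], [0.002, 0.001, -1.0]]
force: [4.7, 0.2, 0.7]
opening: 14.0
```

```bash
python3 st.py
```

```text
23.25 p [585.43  40.78  99.93] yaw -41.95 z [ 3.e-04 -2.e-03 -1.e+00] F [4.67 0.18 0.71] M [-0.024 -0.967  0.044] op 13.95 j6 43.8 e6 0.086
```

j6 effort went up (0.086), so contact may be starting. I'll take another small step.

Emit:
send_rows([
  [0, 0, 0, 0, 0, 0.02],
  [0, 0, 0, 0, 0, 0.04],
  [0, 0, 0, 0, 0, 0.06],
  [0, 0, 0, 0, 0, 0.08],
  [0, 0, 0, 0, 0, 0.1],
  [0, 0, 0, 0, 0, 0.1],
  [0, 0, 0, 0, 0, 0.1],
  [0, 0, 0, 0, 0, 0.1],
])

```text
clock: 24.25
position: [585.5, 40.7, 100.0]
orientation: [[0.669, -0.743, 0.0], [-0.743, -0.669, -0.002], [0.002, 0.001, -1.0]]
force: [5.5, 0.2, 1.2]
opening: 13.8
```

```bash
python3 st.py
```

```text
24.25 p [585.47  40.73  99.95] yaw -47.98 z [ 4.0e-04 -2.1e-03 -1.0e+00] F [5.5  0.23 1.21] M [-0.031 -0.915  0.352] op 13.79 j6 49.9 e6 0.341
```

The stud has bottomed. The moment (0.352) and j6 effort (0.341) agree, which leaves about 0.30 N m after drag. Extrapolating back, first touch is at tool yaw of about -41.2°. I'll add 1.2° and hold.

Emit:
send_rows([
  [0, 0, 0, 0, 0, 0.01],
  [0, 0, 0, 0, 0, 0.02],
  [0, 0, 0, 0, 0, 0.02],
  [0, 0, 0, 0, 0, 0.02],
  [0, 0, 0, 0, 0, 0.02],
  [0, 0, 0, 0, 0, 0.02],
  [0, 0, 0, 0, 0, 0.02],
  [0, 0, 0, 0, 0, 0.02],
])

```text
clock: 25.25
position: [585.5, 40.7, 99.9]
orientation: [[0.654, -0.757, 0.0], [-0.757, -0.654, -0.002], [0.002, 0.001, -1.0]]
force: [4.5, 0.0, 1.5]
opening: 13.5
```

```bash
python3 st.py
```

```text
25.25 p [585.46  40.71  99.92] yaw -49.19 z [ 4.0e-04 -2.3e-03 -1.0e+00] F [4.49 0.05 1.49] M [ 0.032 -0.931  0.401] op 13.53 j6 51.1 e6 0.399
```

It is snug at about 0.35 N m. The two touch estimates are -41.2° and -42.5°, so I'll use -42°. That makes the target yaw +48°, which is 97.2° anticlockwise from here.

Emit:
send_rows([
  [0, 0, 0, 0, 0, -0.13],
  [0, 0, 0, 0, 0, -0.27],
  [0, 0, 0, 0, 0, -0.41],
  [0, 0, 0, 0, 0, -0.55],
  [0, 0, 0, 0, 0, -0.68],
  [0, 0, 0, 0, 0, -0.81],
  [0, 0, 0, 0, 0, -0.81],
  [0, 0, 0, 0, 0, -0.81],
])

```text
clock: 26.25
position: [585.2, 40.9, 99.9]
orientation: [[1.0, -0.014, -0.0], [-0.014, -1.0, -0.002], [-0.0, 0.002, -1.0]]
force: [1.1, 4.1, 4.8]
opening: 13.9
```

```bash
python3 st.py
```

```text
26.25 p [585.18  40.86  99.89] yaw -0.78 z [-2.0e-04 -2.1e-03 -1.0e+00] F [1.09 4.09 4.77] M [ 0.755 -0.314  0.051] op 13.91 j6 2.7 e6 -0.061
```

Emit:
send_rows([
  [0, 0, 0, 0, 0, -0.13],
  [0, 0, 0, 0, 0, -0.27],
  [0, 0, 0, 0, 0, -0.41],
  [0, 0, 0, 0, 0, -0.55],
  [0, 0, 0, 0, 0, -0.68],
  [0, 0, 0, 0, 0, -0.815],
  [0, 0, 0, 0, 0, -0.815],
  [0, 0, 0, 0, 0, -0.815],
])

```text
clock: 27.25
position: [584.9, 40.8, 99.9]
orientation: [[0.67, 0.743, -0.001], [0.743, -0.67, -0.002], [-0.002, 0.001, -1.0]]
force: [1.1, 2.3, 5.7]
opening: 14.1
```

```bash
python3 st.py
```

```text
27.25 p [584.86  40.8   99.87] yaw 47.97 z [-0.001  -0.0022 -1.    ] F [1.07 2.27 5.73] M [ 0.335 -0.179  0.007] op 14.1 j6 -46.1 e6 -0.056
```

At +48.0° as intended. I'll open the jaws and then lift.

Emit:
send_rows([
  [0, 0, 0, 0, 0, 0],
  [0, 0, 0, 0, 0, 0],
  [0, 0, 0, 0, 0, 0],
  [0, 0, 0, 0, 0, 0],
  [0, 0, 0, 0, 0, 0],
  [0, 0, 0, 0, 0, 0],
  [0, 0, 0, 0, 0, 0],
  [0, 0, 0, 0, 0, 0],
], jaw=36)

```text
clock: 28.25
position: [584.9, 40.8, 99.9]
orientation: [[0.67, 0.743, -0.001], [0.743, -0.67, -0.002], [-0.002, 0.001, -1.0]]
force: [0.3, -0.4, -0.1]
opening: 35.6
```

Emit:
send_rows([
  [0, 0, -0.1, 0, 0, 0],
  [0, 0, -0.2, 0, 0, 0],
  [0, 0, -0.35, 0, 0, 0],
  [0, 0, -0.5, 0, 0, 0],
  [0, 0, -0.65, 0, 0, 0],
  [0, 0, -0.8, 0, 0, 0],
  [0, 0, -0.9, 0, 0, 0],
  [0, 0, -0.9, 0, 0, 0],
])

```text
clock: 29.25
position: [585.3, 41.0, 190.7]
orientation: [[0.67, 0.743, 0.0], [0.743, -0.67, -0.002], [-0.001, 0.002, -1.0]]
force: [-0.2, 0.8, -0.1]
opening: 35.8
```

```bash
python3 st.py;  python3 - <<'E'
from h import *
P=pose("wrist")
im=robot.get_image("wrist");cv2.imwrite("pics/w3.png",im)
im=robot.get_image("top");cv2.imwrite("pics/t3.png",im[140:300,160:360].repeat(4,0).repeat(4,1)[:600,:800])
E
```

```text
29.25 p [585.31  41.01 190.69] yaw 47.96 z [ 2.0e-04 -2.1e-03 -1.0e+00] F [-0.17  0.79 -0.13] M [-0.06   0.035 -0.031] op 35.79 j6 -46.1 e6 -0.001
```

View pics/w3.png

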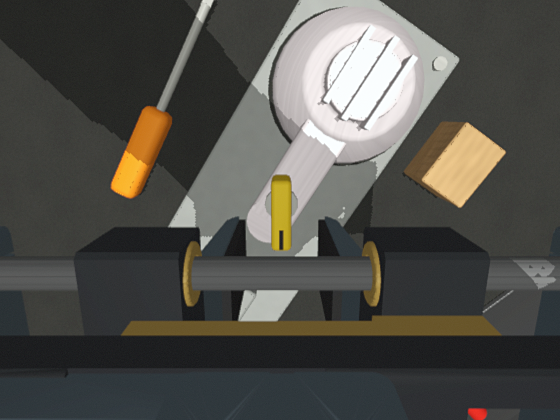

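View pics/t3.png

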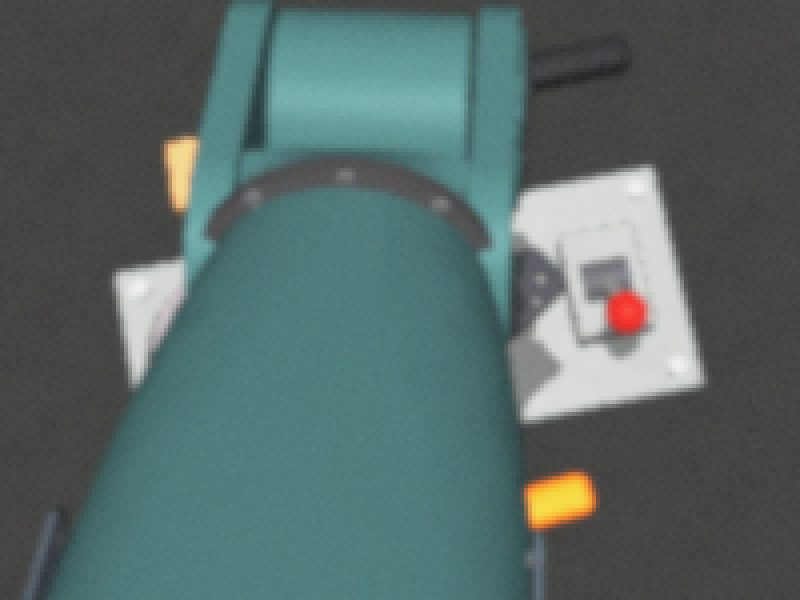

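In the wrist view the knob is still square between the jaws (column 281, yaw kept), so releasing it didn't move it. The top view shows the lever still open. I'll push the ball with closed fingers from the cradle's -x side. The axis position found while gripping puts the pivot near (620, -78.5), so I start at (538, -101) with yaw 15.7°.

Emit:
send_rows([
  [-0.09, 0.04, 0, 0, 0, 0],
  [-0.18, 0.08, 0, 0, 0, 0],
  [-0.27, 0.12, 0, 0, 0, 0],
  [-0.36, 0.16, 0, 0, 0, 0],
  [-0.45, 0.2, 0, 0, 0, 0],
  [-0.54, 0.24, 0, 0, 0, 0],
  [-0.63, 0.27, 0, 0, 0, 0],
  [-0.7, 0.3, 0, 0, 0, 0],
], jaw=0)

```text
clock: 30.35
position: [559.9, -31.7, 189.8]
orientation: [[0.67, 0.743, -0.001], [0.743, -0.67, -0.002], [-0.003, 0.0, -1.0]]
force: [0.3, 0.1, 0.2]
opening: 0.4
```

Emit:
send_rows([
  [-0.09, 0.04, 0, 0, 0, 0.07],
  [-0.18, 0.08, 0, 0, 0, 0.14],
  [-0.27, 0.12, 0, 0, 0, 0.21],
  [-0.36, 0.16, 0, 0, 0, 0.28],
  [-0.45, 0.2, 0, 0, 0, 0.36],
  [-0.54, 0.24, 0, 0, 0, 0.45],
  [-0.68, 0.3, 0, 0, 0, 0.54],
  [-0.68, 0.3, 0, 0, 0, 0.54],
])

```text
clock: 31.35
position: [536.4, -102.8, 190.0]
orientation: [[0.963, 0.268, -0.001], [0.268, -0.963, -0.002], [-0.002, 0.002, -1.0]]
force: [0.1, -0.1, 0.3]
opening: 0.5
```

```bash
python3 st.py;  python3 - <<'E'
from h import *
P=pose("wrist")
im=robot.get_image("wrist");cv2.imwrite("pics/w4.png",im)
im=robot.get_image("scene");cv2.imwrite("pics/s4.png",im)
print(blobs(mask(im,"r"),(230,170,360,260)))
E
```

```text
31.35 p [ 536.38 -102.85  189.96] yaw 15.53 z [-0.0015 -0.0022 -1.    ] F [ 0.1  -0.14  0.26] M [-0.068  0.006 -0.036] op 0.53 j6 -28.7 e6 0.753
[(array([255.4, 211.4]), array([252, 207,   8,   9,  53], dtype=int32))]
```

View pics/w4.png

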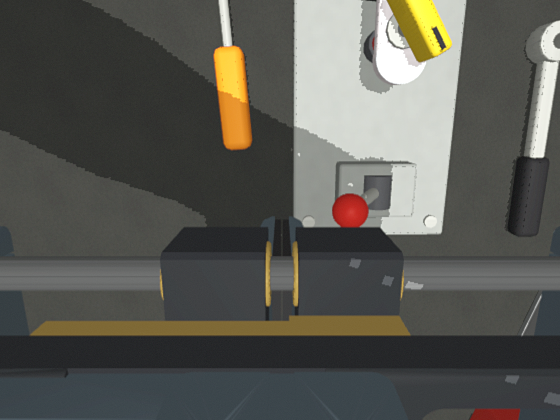

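View pics/s4.png

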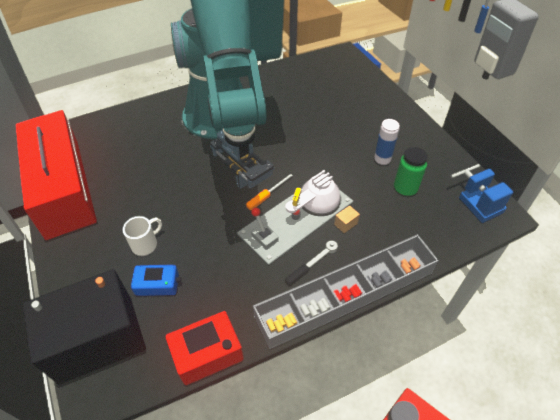

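The wrist view shows the ball at (350,211), right of the closed fingers (column 282), with a clear way down. I'll check the ball's position in tool axes.

```bash
python3 - <<'E'
from h import *
P=pose("wrist");s=robot.read_state();q=onz(P,(350,211),104);print(q.round(1),(s["orientation"].T@(q-s["position"])).round(1))
E
```

```text
[583.8 -89.2 104. ] [49.   0.2 85.9]
```

Emit:
send_rows([
  [0, 0, 0.1, 0, 0, 0],
  [0, 0, 0.2, 0, 0, 0],
  [0, 0, 0.35, 0, 0, 0],
  [0, 0, 0.5, 0, 0, 0],
  [0, 0, 0.65, 0, 0, 0],
  [0, 0, 0.8, 0, 0, 0],
  [0, 0, 0.9, 0, 0, 0],
  [0, 0, 0.9, 0, 0, 0],
])

```text
clock: 32.45
position: [536.1, -102.3, 99.2]
orientation: [[0.963, 0.27, -0.003], [0.27, -0.963, -0.002], [-0.003, 0.001, -1.0]]
force: [-0.7, -0.1, 0.1]
opening: 0.6
```

The fingers are lined up with the ball (tool y offset 0.2 mm). Contact should come at about 22.5 mm and the stop at about 99 mm. I'll push 85 mm first.

Emit:
send_rows([
  [0.11, 0, 0, 0, 0, 0],
  [0.22, 0, 0, 0, 0, 0],
  [0.33, 0, 0, 0, 0, 0],
  [0.44, 0, 0, 0, 0, 0],
  [0.55, 0, 0, 0, 0, 0],
  [0.65, 0, 0, 0, 0, 0],
  [0.75, 0, 0, 0, 0, 0],
  [0.85, 0, 0, 0, 0, 0],
])

```text
clock: 33.45
position: [618.5, -79.1, 98.8]
orientation: [[0.963, 0.27, -0.003], [0.27, -0.963, -0.002], [-0.003, 0.001, -1.0]]
force: [-0.3, 0.6, -0.8]
opening: 0.4
```

```bash
python3 st.py;  python3 - <<'E'
from h import *
for n in("scene","top"):
  im=robot.get_image(n)
  print(n,blobs(mask(im,"r"),(230,170,360,260)))
  if n=="scene":cv2.imwrite("pics/s5.png",cv2.resize(im[170:260,230:360],None,fx=6,fy=6))
E
```

```text
33.45 p [618.55 -79.12  98.85] yaw 15.66 z [-0.0028 -0.0018 -1.    ] F [-0.26  0.65 -0.76] M [-0.096  0.197  0.006] op 0.42 j6 -24.9 e6 -0.114
scene [(array([297.1, 211.8]), array([296, 210,   3,   4,   8], dtype=int32)), (array([267.3, 223.6]), array([265, 221,   6,   6,  23], dtype=int32))]
top []
```

View pics/s5.png

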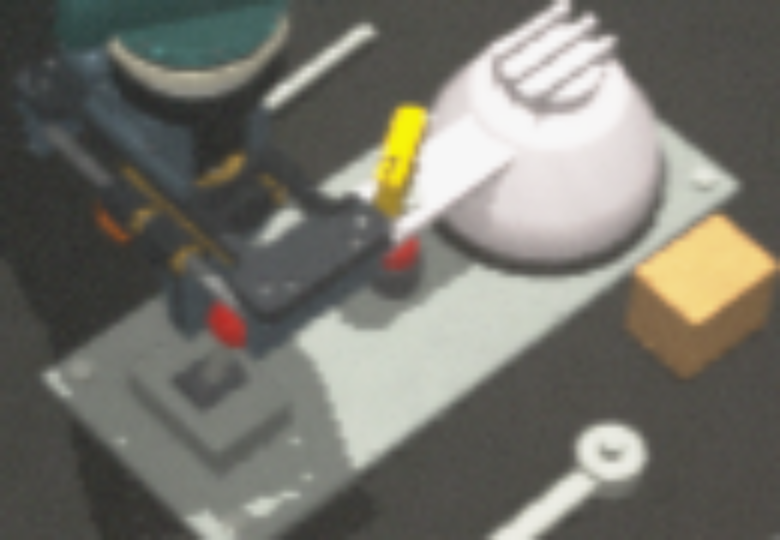

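The ball is moving ahead of the fingers and the lever now leans to the far side. I'll keep going gently towards the stop.

Emit:
send_rows([
  [0.02, 0, 0, 0, 0, 0],
  [0.04, 0, 0, 0, 0, 0],
  [0.06, 0, 0, 0, 0, 0],
  [0.08, 0, 0, 0, 0, 0],
  [0.1, 0, 0, 0, 0, 0],
  [0.11, 0, 0, 0, 0, 0],
  [0.12, 0, 0, 0, 0, 0],
  [0.12, 0, 0, 0, 0, 0],
])

```text
clock: 34.55
position: [630.7, -75.8, 99.0]
orientation: [[0.963, 0.27, -0.002], [0.27, -0.963, -0.002], [-0.002, 0.001, -1.0]]
force: [0.3, 0.2, 0.2]
opening: 0.6
```

Emit:
send_rows([
  [0.005, 0, 0, 0, 0, 0],
  [0.01, 0, 0, 0, 0, 0],
  [0.015, 0, 0, 0, 0, 0],
  [0.02, 0, 0, 0, 0, 0],
  [0.02, 0, 0, 0, 0, 0],
  [0.02, 0, 0, 0, 0, 0],
  [0.02, 0, 0, 0, 0, 0],
  [0.02, 0, 0, 0, 0, 0],
])

```text
clock: 35.55
position: [632.6, -75.3, 99.0]
orientation: [[0.963, 0.27, -0.002], [0.27, -0.963, -0.002], [-0.002, 0.001, -1.0]]
force: [-1.1, 0.4, -0.7]
opening: 0.4
```

Emit:
send_rows([
  [0.005, 0, 0, 0, 0, 0],
  [0.01, 0, 0, 0, 0, 0],
  [0.015, 0, 0, 0, 0, 0],
  [0.02, 0, 0, 0, 0, 0],
  [0.02, 0, 0, 0, 0, 0],
  [0.02, 0, 0, 0, 0, 0],
  [0.02, 0, 0, 0, 0, 0],
  [0.02, 0, 0, 0, 0, 0],
])

```text
clock: 36.55
position: [634.1, -74.8, 98.8]
orientation: [[0.963, 0.27, -0.003], [0.27, -0.963, -0.002], [-0.003, 0.001, -1.0]]
force: [-5.1, -2.2, 0.7]
opening: 0.4
```

Emit:
send_rows([
  [0.005, 0, 0, 0, 0, 0],
  [0.01, 0, 0, 0, 0, 0],
  [0.015, 0, 0, 0, 0, 0],
  [0.02, 0, 0, 0, 0, 0],
  [0.02, 0, 0, 0, 0, 0],
  [0.02, 0, 0, 0, 0, 0],
  [0.02, 0, 0, 0, 0, 0],
  [0.02, 0, 0, 0, 0, 0],
])

```text
clock: 37.55
position: [634.4, -74.7, 98.6]
orientation: [[0.963, 0.27, -0.006], [0.27, -0.963, -0.002], [-0.007, 0.0, -1.0]]
force: [-13.7, -6.1, 8.5]
opening: 0.9
```

The stop is reached: 15 N against the push and no further motion. Now I back off and lift.

Emit:
send_rows([
  [-0.02, 0, 0, 0, 0, 0],
  [-0.06, 0, 0, 0, 0, 0],
  [-0.12, 0, 0, 0, 0, 0],
  [-0.2, 0, 0, 0, 0, 0],
  [-0.28, 0, 0, 0, 0, 0],
  [-0.35, 0, 0, 0, 0, 0],
  [-0.4, 0, 0, 0, 0, 0],
  [-0.4, 0, 0, 0, 0, 0],
])

```text
clock: 38.55
position: [595.7, -85.6, 99.0]
orientation: [[0.963, 0.27, -0.006], [0.27, -0.963, -0.002], [-0.007, 0.0, -1.0]]
force: [-1.4, -0.0, 0.0]
opening: 0.6
```

Emit:
send_rows([
  [0, 0, -0.1, 0, 0, 0],
  [0, 0, -0.2, 0, 0, 0],
  [0, 0, -0.35, 0, 0, 0],
  [0, 0, -0.5, 0, 0, 0],
  [0, 0, -0.65, 0, 0, 0],
  [0, 0, -0.8, 0, 0, 0],
  [0, 0, -0.95, 0, 0, 0],
  [0, 0, -0.95, 0, 0, 0],
])

```text
clock: 39.55
position: [596.9, -85.5, 195.3]
orientation: [[0.963, 0.27, -0.004], [0.27, -0.963, -0.003], [-0.005, 0.001, -1.0]]
force: [-0.1, -0.5, -0.0]
opening: -0.0
```

Emit:
send_rows([
  [-0.1, 0, 0, 0, 0, 0],
  [-0.2, 0, 0, 0, 0, 0],
  [-0.3, 0, 0, 0, 0, 0],
  [-0.4, 0, 0, 0, 0, 0],
  [-0.5, 0, 0, 0, 0, 0],
  [-0.6, 0, 0, 0, 0, 0],
  [-0.7, 0, 0, 0, 0, 0],
  [-0.7, 0, 0, 0, 0, 0],
])

```text
clock: 40.55
position: [528.9, -104.6, 195.7]
orientation: [[0.963, 0.27, -0.004], [0.27, -0.963, -0.002], [-0.005, 0.001, -1.0]]
force: [-0.0, -0.2, 0.1]
opening: 0.6
```

```bash
python3 st.py;  python3 - <<'E'
from h import *
T=pose("top");S=pose("scene");W=pose("wrist")
w=robot.get_image("wrist");cv2.imwrite("pics/w6.png",w)
im=robot.get_image("scene");cv2.imwrite("pics/s6.png",im)
bs=blobs(mask(im,"r"),(230,170,360,260));print(bs)
for b in bs: print(onz(S,b[0],104).round(1))
for b in blobs(mask(w,"r"),None,100): print(b, onz(W,b[0],104).round(1))
print("exp locked",np.array([620+38.4*.963,-78.5+38.4*.27]))
E
```

```text
40.55 p [ 528.92 -104.57  195.71] yaw 15.65 z [-0.0045 -0.0025 -1.    ] F [-0.   -0.24  0.15] M [-0.059  0.004 -0.004] op 0.6 j6 -29.1 e6 -0.104
[(array([272.4, 227.4]), array([269, 224,   8,   8,  50], dtype=int32))]
[657.3 -67.1 104. ]
(array([462.5, 209.1]), array([ 443,  192,   39,   35, 1073], dtype=int32)) [656.5 -69.1 104. ]
(array([496.7, 414.1]), array([473, 409,  47,  11, 480], dtype=int32)) [ 754.3 -230.   104. ]
exp locked [656.9792 -68.132 ]
```

View pics/w6.png

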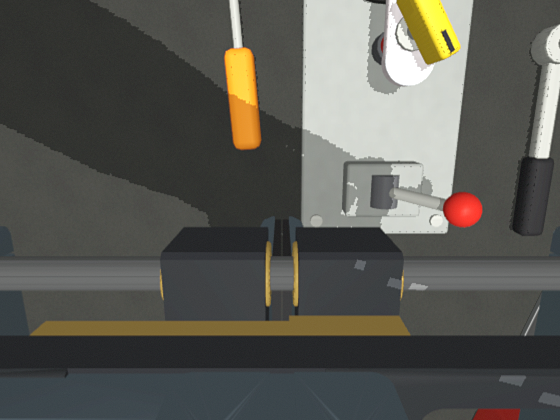

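View pics/s6.png

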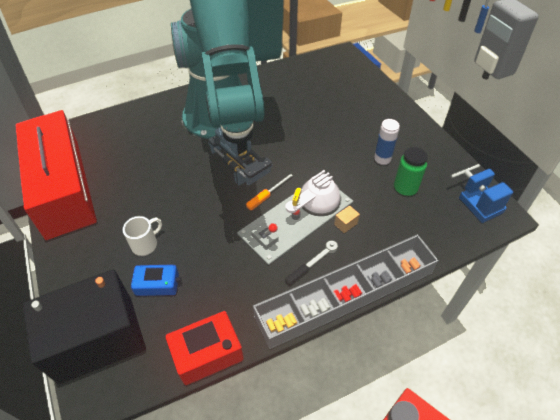

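The lever ball is at wrist pixel (462,209). Both views put it within about 1 mm of the expected locked point (657, -68). The knob mark looks the same as before the push, and the bystanders are where they were. Handing in.

```bash
python3 -c "
from workcell import robot
print(robot.hand_in())"
```

```text
the job is handed in; nothing more can be done
None
```

The job is done and handed in with the clock at about 41 s of the 72 s allowed; the hand-in gave no verdict.

- **Knob:** I gripped it once and turned it clockwise until it bottomed. I held it there with about 0.40 N m at the wrist, roughly 0.35 N m once drag is taken off, and the wrist moment and joint-6 effort agreed. My two estimates of first touch were 1.3° apart (tool yaw -41.2° and -42.5°). I used -42° and backed off to +48°, a quarter turn to within about a degree. The knob kept that angle when I released it.
- **Lever:** I pushed the ball with closed fingers until it met its stop at about 15 N, then backed off and lifted clear. Seen from two cameras, the ball is within about 1 mm of the expected locked position.
- **Last checks:** The wrist force reads about zero and the gripper is clear. The bystanders look unmoved in the last scene picture, which I judged by eye only. I could not measure the stud gap directly, so it rests on the knob angle. No check failed.

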